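# Clamp a solder carrier in the cam fixture

## Robot

A 7-joint arm with a two-finger parallel gripper is mounted at the origin on a cart in front of the work surface, level with it; the furniture and walls round the work are solid. World frame = base frame: x ahead of the robot, y to its left, z up, the work surface at z = 0. Lengths are in m, angles in rad, forces in N, time in s.
With the tool pointing down it reaches from about 0.375 to 0.925 m from the base axis. Payload 3.1 kg.
Tool frame: the origin (TCP) lies between the finger pads; the fingertips stand 19 mm ahead of it and the grasp point (between the pads) is the TCP; z points along the fingers, y is the direction in which the jaws open and shut (so a half turn about z gives the same grasp; the last joint's range is limited). The gripper opens to 85 mm and grips with 20 to 120 N. Pads are 22 mm wide; open, the fingers measure 114 mm over their backs; the gripper's body (76 mm by 85 mm) begins 54 mm behind the grasp point. The pads swing forward as they close: fully open they stand 13 mm farther back than shut.
Start: joints at [1.091, 0.383, 0.044, 1.598, -0.018, 1.161, -0.05], TCP at [0.242, -0.603, 0.25] pointing down, gripper open.
Joint ranges: [-2.61, 2.61], [-0.41, 2.15], [-1.48, 1.57], [0, 2.5], [-1.57, 4.71], [0.05, 1.97], [-2.85, 2.85]. Speed limits (rad/s): [2.79, 2.79, 3.14, 3.14, 3.14, 3.14, 3.14].

## Interface

Orientations are given as a unit quaternion [x, y, z, w].
In Python, from bench import move_ptp, movel, move_j, move_gripper, pause, inverse_kinematics, read_camera, camera_params, MotionError, sign_off, look_for, tip_of, read_time_s, read_qpos, read_joint_vel, read_effort, read_eef_pos, read_tcp_rot, read_ft_force, read_ft_torque, read_finger_gap gives the robot as it stands. Calls block until the motion is done:
- move_ptp(position, orientation): joint-space move of the TCP to a pose.
- movel(position, orientation=None, speed=0.15): straight line of the TCP; orientation=None keeps the orientation; speed is the mean speed in m/s.
- move_j(angles): joint-space move.
- move_gripper(opening, effort=None): finger opening in m; effort is the grip in N (None keeps the last); returns when the fingers have stopped.
- pause(seconds).
- inverse_kinematics(position, orientation): joint angles nearest the present ones, or None.
- read_camera(name): name is "scene" or "top" or "wrist"; returns the picture (384x512x3 uint8, red, green, blue); there is no depth.
- camera_params(name): a dict with "K" (3x3 intrinsics, pixels), "camera_from_world" (4x4, takes a point from world to camera coordinates). Camera axes: x right, y down, z forward; pixel columns grow to the right and rows downward; lengths in m; the calibration is good to about 2 mm. A picture is of the moment at which its call begins: read the wrist's pose just before it. camera_params takes no time and is no camera call; for the wrist camera it gives the pose at the moment of the call.
A pose or a line that the arm cannot do raises MotionError and nothing moves.
- sign_off(): hands the job in, once; it reports no verdict.
Trained networks look in the newest picture that a camera, given by its name, has taken for a name from the list of things; names that differ only in an ending like _2 or _b are one class to them, and where a whole thing is asked for, a point or a joint stands for the part that bears it (a point fixed in the world has none). Each returns a list of dicts, best first, with "confidence" (0 to 1); they miss things now and then, are a little off and sometimes report something else, mostly with a low value. They report only what shows in the picture. A call takes as long as a camera call. They do not tell look-alikes from the thing itself.
- look_for(camera, name): "at" ([column, row] in pixels, amid what is visible of it).
- tip_of(camera, name): "at" ([column, row] in pixels: a listed point, or the origin of a listed thing).
Readings, each from a call of its own:
- read_time_s(): time.
- read_qpos(): joint angles.
- read_joint_vel(): joint speeds.
- read_effort(): joint torques, N m.
- read_eef_pos(): TCP position.
- read_tcp_rot(): TCP orientation.
- read_ft_force(): force on the tool from outside, world axes, zero at the start.
- read_ft_torque(): the same for the moment, N m.
- read_finger_gap(): finger opening in m.
Only numpy, scipy, OpenCV 4.12 (cv2) and the standard library are available. Lean on these libraries where they do the work, as an engineer would, in place of code of your own. Each camera call takes 0.05 s, during which the arm holds its last target. There are 200 camera calls.

## Task

Lay the black solder carrier, board side up, on the white rest bars between the open jaws of the cam fixture, lengthwise from jaw to jaw and centred, and let go of it. Then crank the camshaft until the roller has climbed the lobe and rests in the cam's flat dwell, so that the moving jaw is fully closed on the carrier and stays closed when you let go of the handle. Leave the other things on the bench where they are.

Things in the scene. Friction and masses are not known exactly. Their poses are not given: they have to be found in the camera images.
- carrier: Loose black solder carrier, a flat plate 56 mm wide (its x), 76 mm long (its y), 10 mm thick, about 0.12 kg, with a green circuit board held in it by four small steel turn buttons (parts up to 17 mm above its underside). Origin at the centre of its underside, z up. Lies flat on the bench left or right of the fixture. Grip it across its 56 mm width.
- fixture: Cam clamping fixture, fixed to the bench: aluminium base plate 110 (x) by 292 mm (y), its top 12 mm above the bench. Origin under the plate's centre at bench height; y runs from the crank end (-y) to the jaw nest (+y), z up. Moving jaw face at y = 30.5 mm when open, fixed jaw's pad face at y = 116 mm; both jaws 80 mm wide, 46 mm high; nothing but the crank stands over 50 mm.
- nest (a point): Middle of the open jaw gap (85.5 mm along y), level with the tops of the two white rest bars, 28 mm above the bench; axes as the fixture's. A carrier laid in the middle has its origin here. The bars are 40 mm wide (x), the sides open, so fingers may pass beside them, down to 12 mm. The closing jaw pushes the carrier some 7 mm towards +y, onto the pad.
- shaft (a point): Point on the upright camshaft axis (fixture y = -80 mm), 90 mm above the bench, level with handle_grip, which circles it at 55 mm radius. On this shaft, below the crank arm, sits the steel plate cam: round low part 22 mm in radius, then a lobe up to 36 mm whose tip is cut to a flat 20 mm long, the dwell. The roller touches the cam on the side towards the nest.
- handle_grip (a point): Grip point of the black upright crank handle, on its axis, 90 mm above the bench. The handle is a round sleeve 21 mm in diameter, from 61 to 113 mm above the bench; it spins freely on its spindle, so a gripper holding it from above need not turn. The crank arm under it reaches up to 61 mm.
- crank (a joint): Crank angle, rad, clockwise from above; 0: arm along fixture +y, 1.57: along +x. Its hub may be clamped up to 45 degrees off on the camshaft, so the dwell's angle is unknown. Clockwise: idle (under 1 N at the handle), 85 degrees of rise (3 to 8 N), over an edge into the 32 degrees of flat (draws the handle to its middle and holds), a second edge, a steep fall. Let go on rise or fall, it spins off.
- jaw (a joint): Travel of the moving jaw towards the fixed jaw, m: 0 open (roller on the cam's low part), about 0.0135 as the roller passes an edge of the flat, about 0.012 at rest in the flat. A return spring (15 N open, 27 N closed) presses the roller on the cam.
- pad (a joint): How far the sprung pad of the fixed jaw is pressed in, m: 0 free, about 0.002 with a carrier clamped (about 10 N), 0.006 at most.
- parts_bin: Small open blue parts bin, 84 x 58 x 38 mm, loose, to the left or right of the fixture, on the other side than the carrier. Origin at the centre of its underside. A bystander.
- cutters: Side cutters with blue handles, 48 x 111 x 12 mm, lying near the front edge. A bystander. Origin under its centre.
- tweezers: Steel tweezers, 15 x 129 x 9 mm, lying near the front edge. A bystander. Origin under its centre.
- cleaner_pot: Black tip-cleaning pot with brass wool, 72 mm in diameter, 55 mm high, at the back. A bystander. Origin under its centre.
- swab_tub: White tub of cotton swabs, 58 mm in diameter, 76 mm high, at the back right. A bystander. Origin under its centre.
- reel: Reel of solder wire with turquoise flanges, 72 mm in diameter, 66 mm high, at the back. A bystander. Origin under its centre.
Not all that is in view belongs to the job. There is more than one size of the carrier; the one meant has the size given above.

How it is judged:
By the outcome, as a careful person would: the job done as asked, in the order asked, and still so for the second after the job is handed in, with the robot touching nothing.
It also fails if it takes over 64 s, if anything falls off the work surface, if the arm or the gripper's body presses on something with over 40 N, if the wrist force passes 120 N, or if a joint passes its speed limit or range.

## Working session

There is one attempt and no reset: what is moved stays moved. The work goes in short steps, each a Python script; the robot and the scene stay as the last script left them, time stands still between calls to the robot, and variables do not carry over. Pictures are saved under pics/ and viewed, about 8 in all and at most 12, crops included, and the job is handed in when it is done.

```bash
ls; mkdir -p pics; cat > h.py <<'E'
import numpy as np, cv2
from bench import *
def snap(cam,fn=None):
    im=read_camera(cam)
    if fn: cv2.imwrite('pics/'+fn,im[:,:,::-1])
    return im
def ray(cam,px,z,P=None):
    P=P or camera_params(cam);K=np.array(P['K']);T=np.array(P['camera_from_world'])
    d=T[:3,:3].T@np.linalg.inv(K)@np.array([px[0],px[1],1.]);c=-T[:3,:3].T@T[:3,3]
    return c+d*(z-c[2])/d[2]
def proj(cam,p,P=None):
    P=P or camera_params(cam);T=np.array(P['camera_from_world'])
    q=np.array(P['K'])@(T[:3,:3]@np.array(p)+T[:3,3]);return q[:2]/q[2]
E
python3 - <<'E'
from h import *
np.set_printoptions(precision=4,suppress=True)
for c in('top','scene'):
    im=snap(c,c+'0.png')
    P=camera_params(c);T=np.array(P['camera_from_world']);print(c,-T[:3,:3].T@T[:3,3],P['K'][0])
    for n,z in(('carrier',0),('fixture',0),('nest',.028),('shaft',.09),('handle_grip',.09),('parts_bin',0),('cutters',0),('tweezers',0)):
        for r in tip_of(c,n)[:3]: print(n,np.round(r['at'],1),round(r['confidence'],2),ray(c,r['at'],z))
a=cv2.imread('pics/top0.png');b=cv2.imread('pics/scene0.png')
print(read_time_s(),read_tcp_rot(),read_finger_gap())
E
```

```text
pics
top [ 0.3023 -0.0161  1.5125] [472.9462   0.     249.7222]
carrier [161.1 207.9] 0.92 [0.5858 0.2743 0.    ]
fixture [244.7 210.8] 0.82 [0.5715 0.0024 0.    ]
nest [221.5 212.9] 0.55 [0.561 0.076 0.028]
shaft [269.8 204.6] 0.97 [ 0.5734 -0.0758  0.09  ]
handle_grip [278.4 221.1] 0.48 [ 0.5219 -0.1007  0.09  ]
parts_bin [332.3 252.9] 0.76 [ 0.4303 -0.275   0.    ]
parts_bin [201.4 150.5] 0.56 [0.778  0.1437 0.    ]
cutters [289.2 273.1] 0.54 [ 0.3688 -0.1355  0.    ]
tweezers [234.4 273.4] 0.58 [0.3708 0.0379 0.    ]
scene [0.1575 0.5579 0.5812] [358.7765   0.     255.2236]
carrier [227.2 328.3] 0.89 [0.4367 0.267  0.    ]
carrier [171.2 292.7] 0.59 [0.5795 0.2749 0.    ]
carrier [353.6 229.8] 0.54 [ 0.3721 -0.1355  0.    ]
fixture [258.4 226.7] 0.56 [0.5651 0.0016 0.    ]
nest [236.3 236.7] 0.98 [0.564  0.0881 0.028 ]
shaft [275.8 180.7] 0.72 [ 0.5756 -0.0829  0.09  ]
handle_grip [294.6 186.1] 0.57 [ 0.5251 -0.0916  0.09  ]
parts_bin [351.2 198.2] 0.97 [ 0.4353 -0.2574  0.    ]
parts_bin [223.5 325.6] 0.56 [0.4458 0.2669 0.    ]
cutters [353.8 232.4] 0.67 [ 0.3675 -0.1266  0.    ]
tweezers [317.6 276.8] 0.54 [0.3669 0.055  0.    ]
0.9 [ 0.9818  0.1898 -0.      0.    ] 0.0858764776662564
```

View pics/top0.png

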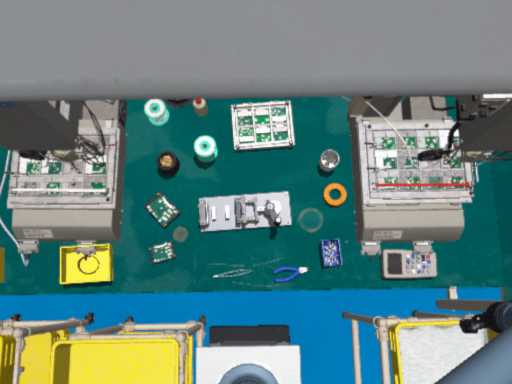

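View pics/scene0.png

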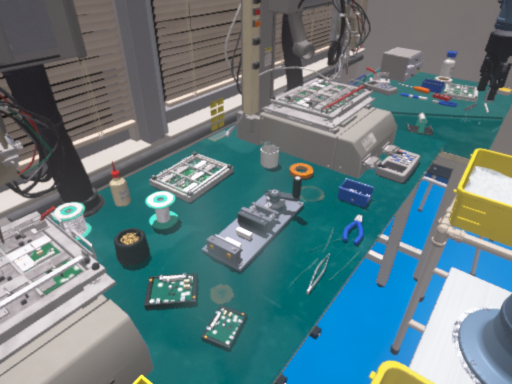

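The top view shows the fixture at (245,211) with its nest towards +y (left) and the crank at (270,207). Two carriers are candidates: A at top (161,209) / scene (171,292), larger, and B at top (162,252) / scene (227,327), smaller. I'll measure both in an enlarged crop.

```bash
python3 - <<'E'
from h import *
np.set_printoptions(precision=4,suppress=True)
for c in('top','scene'):
    im=cv2.imread(f'pics/{c}0.png')
    # rectified bench at z=.010, 1 px = 0.5 mm ; rows: -x , cols: -y
    def warp(x0,x1,y0,y1,z,s=2000):
        w,h=int((y1-y0)*s),int((x1-x0)*s)
        src=np.float32([proj(c,p) for p in((x1,y1,z),(x1,y0,z),(x0,y0,z),(x0,y1,z))])
        M=cv2.getPerspectiveTransform(src,np.float32([[0,0],[w,0],[w,h],[0,h]]))
        return cv2.warpPerspective(im,M,(w,h),flags=cv2.INTER_CUBIC)
    a=warp(.38,.68,.20,.34,.010)
    b=warp(.48,.68,-.17,.17,.028,1400)
    # label metric grid ticks for a
    for k in range(0,a.shape[0],100): cv2.putText(a,f'{.68-k/2000:.2f}',(0,k+8),0,.35,(255,255,255))
    for k in range(0,a.shape[1],40): cv2.line(a,(k,0),(k,6),(0,0,255))
    cv2.imwrite(f'pics/a_{c}.png',a);cv2.imwrite(f'pics/b_{c}.png',b)
A=np.hstack([cv2.imread('pics/a_top.png'),cv2.imread('pics/a_scene.png')])
cv2.imwrite('pics/cands.png',A)
cv2.imwrite('pics/fix.png',np.vstack([cv2.imread('pics/b_top.png'),cv2.imread('pics/b_scene.png')]))
E
```

```text
(no output)
```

View pics/cands.png

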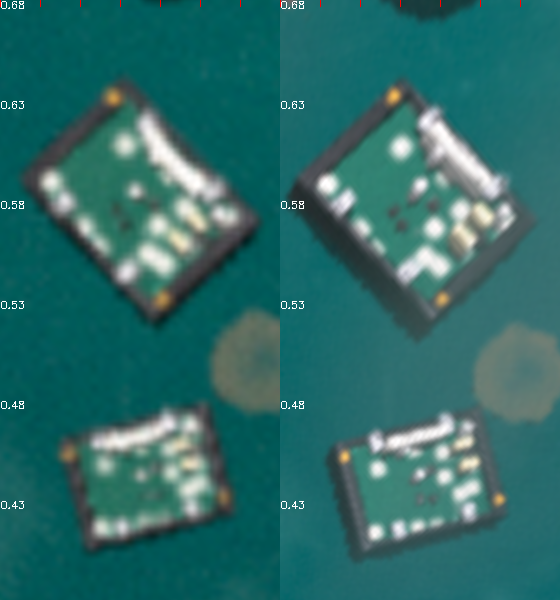

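View pics/fix.png

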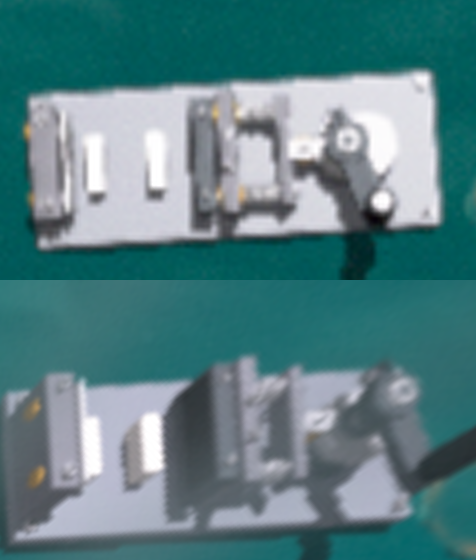

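B measures about 73 x 56 mm and A about 96 x 65 mm. B, at top (162,252), is therefore the carrier meant and A is the decoy. B lies board side up, its centre near (0.44, 0.265). The crank now sits at about 240°, and the low part of the cam appears to be on the roller. Next I'll use wrist views over the fixture and the carrier.

```bash
cat >> h.py <<'E'
from scipy.spatial.transform import Rotation as R
def quat(th):  # tool down, tool y at world angle th
    c,s=np.cos(th),np.sin(th)
    return R.from_matrix(np.array([[-s,c,0],[c,s,0],[0,0,-1]]).T.copy()).as_quat()
E
python3 - <<'E'
from h import *
np.set_printoptions(precision=4,suppress=True)
for th in (0,np.pi,np.radians(14),np.radians(194)):
    for p in ((.50,0,.30),(.44,.265,.24)):
        print(round(th,2),p,inverse_kinematics(p,quat(th)))
def best(p,th):
    c=[(abs(q[6]),t) for t in(th,th+np.pi) if (q:=inverse_kinematics(p,quat(t))) is not None]
    return min(c)[1]
t=best((.5,0,.30),0);print('th',t)
move_ptp((.5,0,.32),quat(t));
for tag,p,th in(('w_fix',(.5,0,.32),t),('w_car',(.42,.25,.24),t+np.radians(14))):
    move_ptp(p,quat(th)); im=snap('wrist',tag+'.png')
    P=camera_params('wrist');import json
    json.dump({k:np.array(P[k]).tolist() for k in('K','camera_from_world')},open(f'pics/{tag}.json','w'))
    for n,z in(('carrier',0),('nest',.028),('shaft',.09),('handle_grip',.09),('fixture',0)):
        for r in tip_of('wrist',n)[:2]: print(tag,n,np.round(r['at'],1),round(r['confidence'],2),ray('wrist',r['at'],z,P))
print(read_time_s(),read_eef_pos(),read_qpos())
cv2.imwrite('pics/w.png',cv2.resize(np.vstack([cv2.imread('pics/w_fix.png'),cv2.imread('pics/w_car.png')]),None,fx=.78,fy=.78))
E
```

```text
0 (0.5, 0, 0.3) [ 0.501   0.0929 -0.6106  1.8671  0.0571  1.1988 -0.1283]
0 (0.44, 0.265, 0.24) [ 0.4436  0.3815 -1.2461  1.8908  0.3962  1.1542 -0.9469]
3.14 (0.5, 0, 0.3) None
3.14 (0.44, 0.265, 0.24) [ 0.4331  0.3714 -1.2293  1.891   0.3841  1.1498  2.2046]
0.24 (0.5, 0, 0.3) [ 0.5141  0.0942 -0.6245  1.8666  0.0591  1.199   0.1145]
0.24 (0.44, 0.265, 0.24) [ 0.4712  0.412  -1.2928  1.8901  0.4319  1.168  -0.7321]
3.39 (0.5, 0, 0.3) [-1.4185  0.142   1.4609  1.9331 -0.1517  1.1967 -2.8002]
3.39 (0.44, 0.265, 0.24) [ 0.4331  0.3714 -1.2293  1.891   0.3841  1.1498  2.449 ]
th 0
w_fix nest [306.4 105.1] 0.69 [0.5647 0.0777 0.028 ]
w_fix handle_grip [275.9 238.5] 0.51 [ 0.5218 -0.0951  0.09  ]
w_fix fixture [304.5 154.6] 0.92 [0.5695 0.0045 0.    ]
w_car carrier [278.8 161.9] 0.98 [0.444  0.2618 0.    ]
w_car carrier [384.  177.5] 0.61 [0.5827 0.2745 0.    ]
w_car nest [328.1 313. ] 0.77 [0.5635 0.075  0.028 ]
w_car fixture [312.2 336.9] 0.67 [0.5663 0.0054 0.    ]
5.1667 [0.4209 0.2489 0.2402] [ 0.2149  0.1751 -0.8945  1.9521  0.1548  1.0839 -0.5033]
```

View pics/w.png

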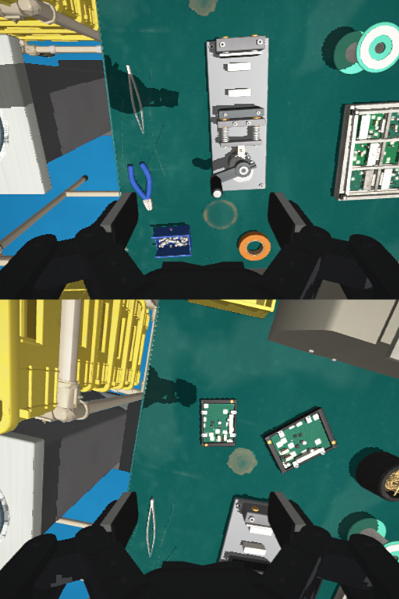

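The wrist views show the fixture upright at (238,115) in the upper image and carrier B nearly axis-aligned at (218,422) in the lower one. Next: precise poses by segmentation.

```bash
cat >> h.py <<'E'
import json
def rectify(im,P,x0,x1,y0,y1,z,s=2000):
    w,h=int((y1-y0)*s),int((x1-x0)*s)
    src=np.float32([proj(0,p,P) for p in((x1,y1,z),(x1,y0,z),(x0,y0,z),(x0,y1,z))])
    M=cv2.getPerspectiveTransform(src,np.float32([[0,0],[w,0],[w,h],[0,h]]))
    return cv2.warpPerspective(im,M,(w,h),flags=cv2.INTER_CUBIC)
E
python3 - <<'E'
from h import *
np.set_printoptions(precision=4,suppress=True)
outs=[]
for tag,box,z in(('w_car',(.38,.50,.20,.33),.010),('top0',(.38,.50,.20,.33),.010),('w_fix',(.49,.65,-.17,.17),.012),('top0',(.49,.65,-.17,.17),.012)):
    im=cv2.imread(f'pics/{tag}.png'); P=json.load(open(f'pics/{tag}.json')) if tag[0]=='w' else camera_params('top')
    a=rectify(im,P,*box,z); hsv=cv2.cvtColor(a,cv2.COLOR_BGR2HSV)
    fix=box[2]<0
    if fix: m=((hsv[...,1]<70)&(hsv[...,2]>90))
    else: m=~((hsv[...,0]>75)&(hsv[...,0]<100)&(hsv[...,1]>120)&(hsv[...,2]>60))
    m=cv2.morphologyEx(m.astype(np.uint8)*255,cv2.MORPH_OPEN,np.ones((7,7)))
    cs=cv2.findContours(m,cv2.RETR_EXTERNAL,cv2.CHAIN_APPROX_NONE)[0]
    c=max(cs,key=cv2.contourArea); c=cv2.convexHull(c); r=cv2.minAreaRect(c); b=cv2.boxPoints(r)
    w=np.c_[box[1]-b[:,1]/2000,box[3]-b[:,0]/2000]
    e=w[1]-w[0],w[2]-w[1]; L=max(e,key=np.linalg.norm); 
    if L[1]<0:L=-L
    print(tag,'size',[np.linalg.norm(k) for k in e],'ctr',w.mean(0),'long-axis yaw from +y (deg)',np.degrees(np.arctan2(-L[0],L[1])))
    cv2.polylines(a,[b.astype(int)],True,(0,0,255)); outs.append(cv2.resize(a,None,fx=.6,fy=.6) if fix else a)
H=np.vstack([np.hstack(outs[:2]),cv2.resize(np.zeros((1,1,3),np.uint8),(520,1))])
F=np.vstack(outs[2:]);F=cv2.copyMakeBorder(F,0,0,0,520-F.shape[1],0)
cv2.imwrite('pics/meas.png',np.vstack([H,F])[:600])
E
```

```text
w_car size [np.float32(0.07837929), np.float32(0.05982551)] ctr [0.442  0.2681] long-axis yaw from +y (deg) 14.322718
top0 size [np.float32(0.079192884), np.float32(0.061837144)] ctr [0.4415 0.2667] long-axis yaw from +y (deg) 16.059977
w_fix size [np.float32(0.29567826), np.float32(0.11064102)] ctr [0.5694 0.0055] long-axis yaw from +y (deg) 3.4336283
top0 size [np.float32(0.2967016), np.float32(0.11464112)] ctr [0.5686 0.0033] long-axis yaw from +y (deg) 3.5079908
```

View pics/meas.png

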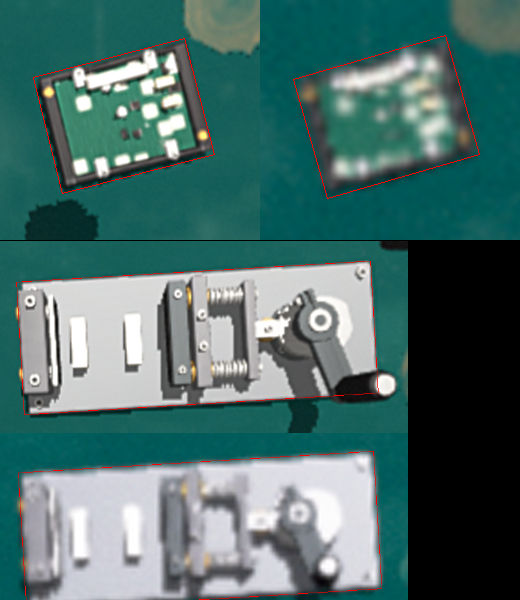

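```bash
python3 - <<'E'
from h import *
np.set_printoptions(precision=4,suppress=True)
q=quat(np.radians(14.5));C=(.442,.2675)
move_gripper(.074,30)
move_ptp((*C,.08),q); movel((*C,.0185),speed=.08); print('ft',read_ft_force(),read_eef_pos())
move_gripper(0,40); print('gap',read_finger_gap(),'ft',read_ft_force())
movel((*C,.13),speed=.15); print('gap',read_finger_gap(),'ft',read_ft_force())
N=(.5645,.077);q=quat(np.radians(3.45))
move_ptp((*N,.13),q); P=camera_params('wrist'); snap('wrist','w_held.png'); snap('scene','s_held.png')
json.dump({k:np.array(P[k]).tolist() for k in('K','camera_from_world')},open('pics/w_held.json','w'))
print(read_time_s(),read_eef_pos())
a=cv2.imread('pics/w_held.png');b=cv2.imread('pics/s_held.png')[130:350,130:390]
b=cv2.resize(b,None,fx=384/220*.9,fy=384/220*.9); a=cv2.resize(a,None,fx=.75,fy=.75)
h=max(a.shape[0],b.shape[0]);pad=lambda i:cv2.copyMakeBorder(i,0,h-i.shape[0],0,0,0)
cv2.imwrite('pics/held.png',np.hstack([pad(a),pad(b)]))
E
```

```text
ft [ 0.1819  0.0422 -0.7688] [0.4422 0.2679 0.0187]
gap 0.05469948511564189 ft [ 0.2383 -0.4048  4.6568]
gap 0.05456352282839079 ft [ 0.5092  0.3092 -1.2322]
9.2583 [0.563  0.081  0.1301]
```

View pics/held.png

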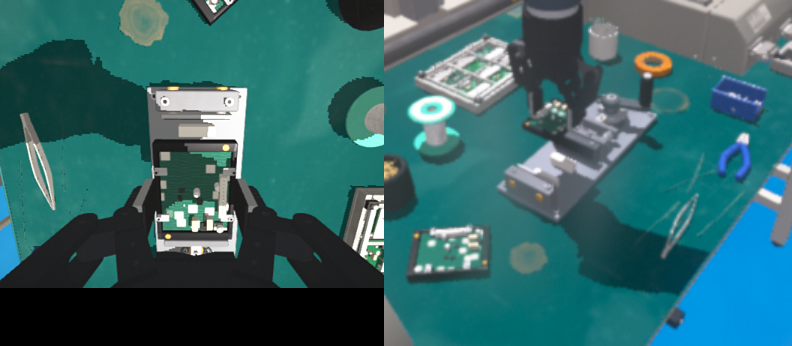

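The carrier is held level, its top edge at row ~140 and bottom at ~240 in the left image, with the nest below it. I'll check the offset in the hand numerically, then lower it.

```bash
python3 - <<'E'
from h import *
np.set_printoptions(precision=4,suppress=True)
P=json.load(open('pics/w_held.json'))
e=np.array(read_eef_pos());print('now',e)
for px in((260,186),(260,321)): print(ray(0,px,.1213,P))
q=quat(np.radians(3.45));N=(.5645,.077)
movel((*N,.075),speed=.1); pause(.3); print(read_eef_pos(),read_ft_force())
a=rectify(cv2.imread('pics/w_held.png'),P,.50,.63,.02,.15,.1213,3000)
for k in range(0,390,30): cv2.line(a,(0,k),(8,k),(0,0,255)); cv2.line(a,(k,0),(k,8),(0,0,255))
p=[int((.15-e[1])*3000),int((.63-e[0])*3000)]; cv2.drawMarker(a,p,(0,0,255),0,20)
cv2.imwrite('pics/rect.png',a)
E
```

```text
now [0.563  0.081  0.1301]
[0.5608 0.1197 0.1213]
[0.5658 0.0418 0.1213]
[0.565  0.077  0.0757] [ 1.5483  0.1267 -0.6307]
```

View pics/rect.png

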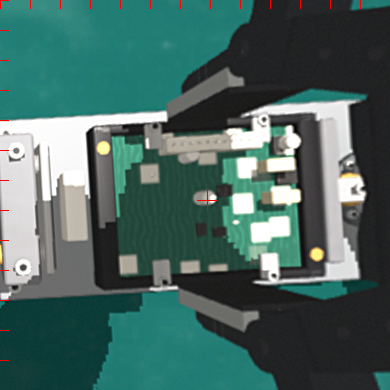

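```bash
python3 - <<'E'
from h import *
np.set_printoptions(precision=4,suppress=True)
N=(.5643,.0768)
movel((*N,.052),speed=.08)
for z in(.050,.0485,.0475,.0465,.0458):
    movel((*N,z),speed=.03); f=read_ft_force(); print(z,read_eef_pos(),f)
    if f[2]>3: break
move_gripper(.074); pause(.1); print(read_finger_gap(),read_ft_force())
movel((*N,.16),speed=.2)
movel((.52,.07,.25),speed=.25)
P=camera_params('wrist'); im=snap('wrist','w_nest.png')
a=rectify(im[:,:,::-1],P,.51,.62,.0,.15,.038,4000)
cv2.imwrite('pics/nest.png',a); print(read_time_s(),read_eef_pos())
E
```

```text
0.05 [0.5645 0.0769 0.0501] [-0.0113  0.2924 -1.3874]
0.0485 [0.5643 0.0768 0.0485] [-0.2936 -1.3484 -0.989 ]
0.0475 [0.5644 0.0768 0.0475] [ 0.7672 -0.6617 -1.6116]
0.0465 [0.5644 0.0768 0.0475] [-3.0843 -0.9141  5.9544]
0.07375866047908544 [-0.102  -0.1038 -0.5396]
13.45 [0.519  0.0694 0.248 ]
```

View pics/nest.png

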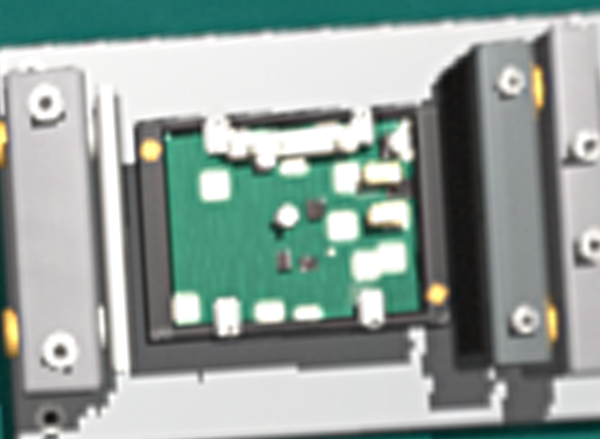

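The carrier lies between the jaws, its edges at columns ~137 and ~445, clear of the pad (~122) and the moving jaw (~455), square and board up. Now the crank handle.

```bash
cat >> h.py <<'E'
psi=np.radians(3.45);ex=np.array([np.cos(psi),np.sin(psi)]);ey=np.array([-np.sin(psi),np.cos(psi)])
S=np.array([.5736,-.0757])
def hp(phi,r=.055): return S+r*(np.sin(phi)*ex+np.cos(phi)*ey)
def ang(p): d=np.array(p[:2])-S; return np.arctan2(d@ex,d@ey)%(2*np.pi)
E
python3 - <<'E'
from h import *
np.set_printoptions(precision=4,suppress=True)
P=json.load(open('pics/w_fix.json')); px=proj(0,(.531,-.151,.012),P); c=ray(0,px,.113,P); print('cap',c,np.degrees(ang(c)))
q=quat(psi); move_gripper(.06)
movel((.53,-.03,.25),q,speed=.3)
ests=[c]
for cam in('wrist','scene','top'):
    P=camera_params(cam); snap(cam)
    for n,z in(('handle_grip',.09),('shaft',.09)):
        for r in tip_of(cam,n)[:1]:
            w=ray(cam,r['at'],z,P); print(cam,n,round(r['confidence'],2),w,np.degrees(ang(w)),np.linalg.norm(w[:2]-S))
# feasibility round the circle
for d in range(230,600,30): 
    if inverse_kinematics((*hp(np.radians(d)),.09),q) is None: print('noIK',d)
print(read_time_s())
E
```

```text
cap [ 0.5238 -0.0979  0.113 ] 249.39691095780364
wrist handle_grip 0.73 [ 0.5243 -0.1002  0.09  ] 246.9973547650331 0.05502790538283598
wrist shaft 0.65 [ 0.5747 -0.0776  0.09  ] 153.20858330038783 0.0022478916599362217
scene handle_grip 0.54 [ 0.5155 -0.0851  0.09  ] 264.252022136871 0.058881274209203534
scene shaft 0.73 [ 0.5675 -0.0677  0.09  ] 326.1251262256617 0.010101215366607076
top handle_grip 0.57 [ 0.4318 -0.252   0.09  ] 222.26846644468839 0.22622298391295198
top shaft 0.69 [ 0.5806 -0.0769  0.09  ] 103.52353812889339 0.007064625930519192
14.675
```

```bash
cat > crank.py <<'E'
from h import *
import sys
q=quat(psi)
def step(deg,speed=.08):
    p=hp(np.radians(deg)); movel((*p,.09),q,speed=speed)
    f=np.array(read_ft_force()); e=np.array(read_eef_pos()); a=ang(e)
    t=np.cos(a)*ex-np.sin(a)*ey; r=np.sin(a)*ex+np.cos(a)*ey
    return np.degrees(a),-f[:2]@t,f[:2]@r,f[2]   # tangential drive, radial
E
python3 - <<'E'
from crank import *
h=hp(np.radians(248))
move_gripper(.055)
movel((*h,.16),q,speed=.25); movel((*h,.09),speed=.1); print(read_ft_force())
move_gripper(0,50); print('gap',read_finger_gap(),read_ft_force(),read_eef_pos())
pause(.2)
for d in range(252,330,6):
    s=step(d); print(d,np.round(s,2))
    if s[1]>2.2 or abs(s[2])>15: break
print(read_time_s())
E
```

```text
[-0.61769829  0.62736504 -0.60446937]
gap 0.019772258257906485 [-2.27325477 -0.54425054  5.86386423] [ 0.52371872 -0.09989843  0.09087035]
252 [251.84  -0.83   2.59   5.92]
258 [258.79  -0.93   3.48   7.05]
264 [265.24  -0.48   2.59   6.05]
270 [271.51  -0.44   1.66   6.49]
276 [ 2.7744e+02 -1.0700e+00 -1.8000e-01  5.4500e+00]
282 [283.24  -0.42  -0.51   5.62]
288 [289.06  -0.6   -0.76   5.6 ]
294 [ 2.948e+02 -2.300e-01 -2.000e+00  6.080e+00]
300 [300.6   -1.34  -3.44   6.61]
306 [306.43  -1.07  -3.82   5.74]
312 [312.33  -1.04  -4.53   6.97]
318 [318.26  -0.56  -4.15   6.62]
324 [324.22  -1.33  -5.     6.43]
20.2167
```

```bash
python3 - <<'E'
from crank import *
d=324; rise=None; pk=0
while d<700:
    d+=3 if rise and d-rise>65 else 5
    s=step(d); print(d,np.round(s,2).tolist())
    if abs(s[2])>20 or s[1]>16: print('stop hi'); break
    if rise is None and s[1]>2: rise=d
    pk=max(pk,s[1])
    if rise and d-rise>40 and s[1]<pk-4.: print('drop'); break
    if read_time_s()>45: break
print(read_time_s(),'rise',rise)
E
```

```text
329 [329.18, -1.13, -4.3, 7.53]
334 [334.23, -1.61, -4.87, 7.44]
339 [338.24, 1.0, -4.42, 9.38]
344 [343.02, 0.5, -4.0, 10.89]
349 [348.02, 2.08, -3.53, 11.26]
354 [353.07, 2.4, -3.96, 11.47]
359 [358.04, 1.6, -3.59, 12.58]
364 [3.02, 2.1, -4.08, 13.03]
369 [8.06, 2.19, -4.02, 13.41]
374 [12.95, 2.25, -4.8, 12.52]
379 [17.85, 2.75, -3.88, 13.49]
384 [22.71, 2.9, -3.62, 14.09]
389 [27.52, 3.92, -4.54, 13.83]
394 [32.34, 3.96, -4.41, 14.67]
399 [37.08, 3.92, -4.24, 14.62]
404 [41.74, 3.72, -4.87, 15.01]
409 [46.03, 5.46, -4.8, 15.57]
414 [50.04, 5.87, -4.09, 16.19]
419 [54.27, 5.54, -3.77, 15.54]
422 [56.43, 6.9, -4.45, 15.86]
425 [58.74, 7.71, -4.87, 15.6]
428 [61.35, 7.92, -4.02, 15.21]
431 [63.74, 9.26, -3.55, 15.22]
434 [67.46, 6.12, -2.74, 13.17]
437 [77.08, -1.51, 0.45, 8.22]
drop
26.4667 rise 349
```

Rise from about 336°, and the edge was crossed at about 66°. The force has now dropped and the handle has been drawn on. Next I move to mid-flat and check before letting go.

```bash
python3 - <<'E'
from crank import *
for d in (439,441,443): print(d,np.round(step(d,.03),2).tolist())
P=camera_params('wrist'); im=snap('wrist')[:,:,::-1]; cv2.imwrite('pics/w_closed.png',im)
a=cv2.resize(im,None,fx=.78,fy=.78)
b=cv2.resize(snap('scene')[170:290,180:340,::-1],None,fx=2.5,fy=2.5)
b=cv2.copyMakeBorder(b,0,max(0,a.shape[0]-b.shape[0]),0,0,0)[:a.shape[0]]
cv2.imwrite('pics/closed.png',np.hstack([a,b])[:, :800]);print(read_time_s())
E
```

```text
439 [79.63, -1.15, 0.26, 9.65]
441 [81.07, -0.8, 0.32, 8.92]
443 [82.48, 0.02, -0.42, 9.69]
27.3167
```

View pics/closed.png

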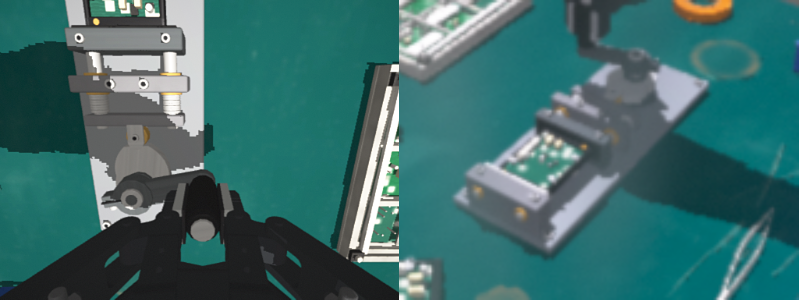

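The jaw is closed on the carrier (scene crop, 545,165), and the cam lobe points at the roller (left image, 140,160). The tangential force is about zero, so I let go.

```bash
python3 - <<'E'
from crank import *
move_gripper(.03); pause(.2); move_gripper(.055)
e=read_eef_pos(); movel((e[0],e[1],.17),speed=.15); movel((.50,-.02,.30),speed=.25); pause(.5)
P=camera_params('wrist'); im=snap('wrist')
for n in('handle_grip','shaft'):
    for r in tip_of('wrist',n)[:1]: w=ray(0,r['at'],.09,P); print(n,r['confidence'],w,np.degrees(ang(w)))
a=rectify(im[:,:,::-1],P,.50,.65,-.16,.17,.038,2400)
t=rectify(snap('top')[:,:,::-1],camera_params('top'),.34,.80,-.34,.34,0,1160)[:230] 
s=cv2.resize(snap('scene')[110:380,100:420,::-1],None,fx=.82,fy=.82)
s=cv2.copyMakeBorder(s,0,0,0,792-s.shape[1],0)
cv2.imwrite('pics/final.png',np.vstack([a,s])[:600]);print(read_time_s(),read_eef_pos())
E
```

```text
handle_grip 0.6 [ 0.62396281 -0.06543982  0.09      ] 81.9349838722167
shaft 0.78 [ 0.57118794 -0.0765302   0.09      ] 254.45729316882588
30.4833 [ 0.50004781 -0.01995932  0.30009607]
```

View pics/final.png

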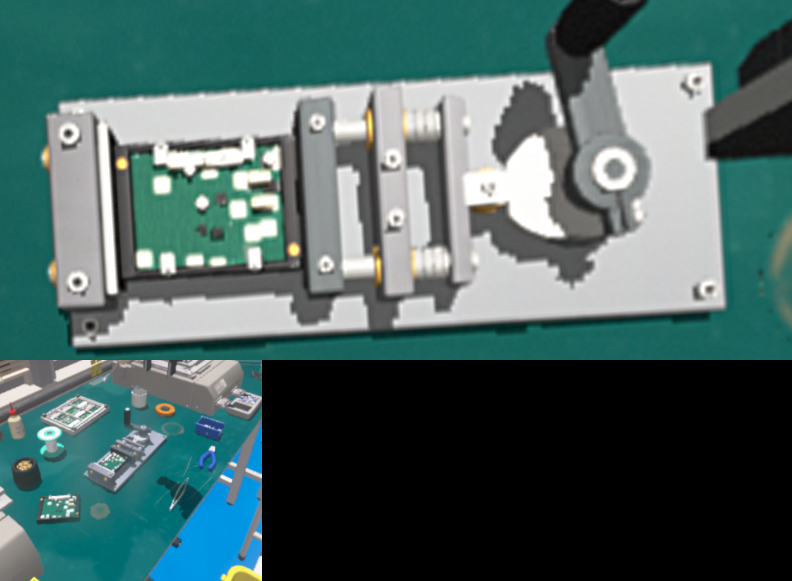

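The carrier is clamped against the pad (column ~118) by the jaw (column ~300). The cam's flat is on the roller (490,188), the handle has stayed at 82°, and the bystanders are where they were.

```bash
python3 -c "
from bench import *
sign_off()"
```

```text
the job is handed in; nothing more can be done
```

The carrier is clamped in the fixture and the job is handed in. The robot's clock stood at 30.5 s at the last check.

- **Carrier choice:** Two carriers lay on the bench. I took the smaller one, measured at about 78 x 60 mm in the wrist view and 73 x 56 mm by eye. The larger one, about 96 x 65 mm, stayed where it was.
- **Placing:** I laid the carrier board up on the rest bars and let go. The picture afterwards showed it square and clear of both jaws.
- **Cranking:** I turned the crank clockwise. The rise began at about 336°, and the drive force peaked at about 9 N near 64°. It then dropped and the handle was drawn on, so I stopped at 82°, with almost no force along the handle's path.
- **After letting go:** The handle stayed at 82°. The picture showed the cam's flat on the roller and the carrier held between jaw and pad. The other things in view looked undisturbed.

**Checks that disagreed or were missing:** Several handle and shaft detections disagreed, so I relied on the wrist view and the plate outline. The top-camera handle detection was about 0.17 m off and the scene-camera one about 17° off. While cranking, the wrist read up to about 16 N vertically, well under the limits. I did not measure jaw travel or pad travel as numbers, only judged them from the pictures and the force drop.

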